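# Load the ball tray and present it level over the route card

### The arm

A 6-joint arm with a two-finger parallel gripper is mounted at the origin on a cart in front of the work surface, level with it; the furniture and walls round the work are solid. World frame = base frame: x ahead of the robot, y to its left, z up, the work surface at z = 0. Lengths are in mm, angles in rad, forces in N, time in s.
With the tool pointing down it reaches from about 250 to 800 mm from the base axis. Payload 3.9 kg.
Tool frame: the origin (TCP) lies at the very end of the fingers, on their centre line; the grasp point (between the pads) lies 19 mm behind it; z points along the fingers, y is the line along which they close (so a half turn about z gives the same grasp; the last joint's range is limited). The gripper opens to 85 mm and grips with 20 to 120 N. Pads are 22 mm wide; open, the fingers measure 114 mm over their backs; the gripper's body (76 mm by 85 mm) begins 54 mm behind the grasp point. The pads swing forward as they close: fully open they stand 13 mm farther back than shut.
Start: joints at [-1.102, 0.26, -0.138, 1.173, 0, 1.571], TCP at [237.198, -468.351, 231.304] pointing down, gripper open.
Joint ranges: [-2.78, 2.78], [-0.83, 1.72], [-1.28, 1.37], [-1.9, 2.12], [-1.57, 1.48], [-3.14, 3.14]. Speed limits (rad/s): [2.57, 2.57, 3.14, 3.14, 3.14, 3.14].

### API

Orientations are given as [roll, pitch, yaw] about the fixed x, y, z axes, in that order (R = Rz(yaw) Ry(pitch) Rx(roll)).
In Python, from plant import read_state, get_image, camera_params, job_done, find_in, outline_of, pinpoint gives the robot as it stands. The module is installed in compiled form; this text tells all that it offers.
- The arm moves only by the tool apply_moves, never from a script. Its argument "plan" is a list of rows, each a list of 3 entries, a list of its own where there are three numbers: the shift along the tool's x, y, z in cm, then the turn, a rotation vector about the tool's x, y, z in degrees, then the finger opening in cm, from 0 to 8.54. In form: [[[x, y, z], [rx, ry, rz], jaw], ...]. A call has 1 to 10 rows; each row shifts and turns the commanded pose from where the row before left it, along the tool's axes as they then stand; what a row does not reach is not made up. A row lasts 1/8 s, in which the tool goes at most 62.5 mm and 10.7 degrees, less where a joint would pass 70% of its speed; a pose out of reach is approached as far as the arm can. A call is refused whole if a number of a shift passes 6.25 or a number of a turn 10.7, either way. A call with a gripper value outside its range is refused whole. The fingers move at their own pace and stop on an object; "squeeze" is the grip in N (left out, the last holds). Time passes only in rows, so rows that do not move let the fingers close. It gives the time, the measured TCP pose, the force, the opening and the grip force at its end, in the units of the state.
- read_state(): the state, without advancing time (a new reading comes with each control period).
- get_image(name): name is "scene" or "top"; returns (picture, depth): 400x640x3 uint8, red, green, blue; 400x640 float32, mm along the optical axis (not along the pixel's ray), 0 where there is no reading.
- camera_params(name): a dict with "K" (3x3 intrinsics, pixels), "D" ([k1, k2, p1, p2, k3] as OpenCV has them; the pictures are not rectified), "world_to_cam" (4x4, takes a point from world to camera coordinates). Camera axes: x right, y down, z forward; pixel columns grow to the right and rows downward; lengths in mm; the calibration is good to about 2 mm. A picture is of the moment at which its call begins. camera_params takes no time and is no camera call.
- job_done(): hands the job in; it is judged then, once.
Trained networks look in the newest picture that a camera, given by its name, has taken for a name from the list of things; names that differ only in an ending like _2 or _b are one class to them, and where a whole thing is asked for, a point or a joint stands for the part that bears it (a point fixed in the world has none). Each returns a list of dicts, best first, with "score" (0 to 1); they miss things now and then, are a little off and sometimes report something else, mostly with a low value. They report only what shows in the picture. A call takes as long as a camera call.
- find_in(camera, target): "position" ([x, y, z] in mm, in world coordinates, good to about 4 mm: the middle of the surface that is visible of it).
- outline_of(camera, target): "mask" (400x640 bool, what is visible of it).
- pinpoint(camera, target): "position" ([x, y, z] in mm, in world coordinates, good to about 4 mm: a listed point, or the origin of a listed thing).
The state is a dict: "time_s": time; "q": joint angles; "joint_velocities": joint speeds; "tau": joint torques, N m; "position": TCP position; "tcp_rot": TCP orientation; "contact_force": force on the tool from outside, world axes, zero at the start; "ft_torque": the same for the moment, N m; "finger_gap": finger opening in mm; "finger_force": force on a finger pad.
Only numpy, scipy, OpenCV 4.12 (cv2) and the standard library are available. Lean on these libraries where they do the work, as an engineer would, in place of code of your own. Each camera call takes 0.05 s, during which the arm holds its last target. There are 200 camera calls.

### The job

Take the brass valve ball off its dark stand and set it in the empty cup of the two-cup carrying tray while the tray stands on the bench. Then lift the tray by its orange handle, carry it without tipping so that both balls stay in their cups, and finish holding it level and still with its underside about 15 cm above the bench, its handle over the middle of the clipboard; do not put it down or let go. Drop neither ball, and leave the hex nipple and the brass plug behind the tray where they are.

Things in the scene. Friction and masses are not known exactly. Their poses are not given: they have to be found in the camera images.
- tray: Loose aluminium tray 154 (its x) x 66 (its y) mm, lip 11 mm high, about 0.36 kg, flat on the bench; origin at the centre of its underside, z up. An orange handle plate in the middle; white cups at x = -55 (empty at first) and +55 mm (with the steel ball), y = 0: posts 26 mm across, rim 24 mm above the underside, 18 mm mouth; a ball sinks in only 3 mm and rolls out at about 35 degrees of tilt.
- tray_handle (a point): Grip point of the tray's orange handle, on the tray's vertical centre line, 58 mm above its underside. The handle is a plate 44 mm long (tray x), 12 mm thick (tray y: grip it across this), its top 75 mm above the tray's underside. Axes as the tray's.
- empty_cup (a point): Point in the tray's empty cup (tray x = -55 mm) where the centre of a seated ball lies: 36 mm above the tray's underside, 12 mm above the cup's rim. Room for fingers is on the tray's y sides of the cup; the handle is 33 mm from it towards the tray's +x. Axes as the tray's.
- full_cup (a point): The same point in the tray's other cup (tray x = +55 mm), which holds the steel ball from the start.
- brass_ball_center (a point): Centre of the brass ball, 30 mm in diameter, about 0.08 kg, loose; at the start it sits in the mouth of the stand. Its axes mean nothing.
- steel_ball_center (a point): Centre of the steel ball, 30 mm in diameter, about 0.08 kg, loose in the tray's full cup. Its axes mean nothing.
- stand_seat (a point): Where the brass ball's centre lies at the start, 45 mm above the bench, on a dark steel stand that is fixed to the bench: a post 26 mm across with an 18 mm mouth, its rim at 33 mm height, on a foot 52 mm across and up to 10 mm high.
- clipboard_middle (a point): Middle of the upper face of a clipboard with the route card, 105 (its x) x 150 (its y) mm, 10 mm thick, fixed flat on the bench.
- nipple: Bystander: grey threaded hex nipple standing on the bench behind the tray, 27 x 31 x 37 mm. Origin: centre of its underside.
- plug: Bystander: brass plug with a square head standing on the bench behind the tray, 25 x 25 x 23 mm. Origin: centre of its underside.
- drill_spindle (a point): Nose of the spindle of the green bench drill, a fixed obstacle to the right of the tray. Above it the head widens to 80 mm in front of it from 0.3 m height, its switch box stands 115 mm to its left at 0.34 to 0.40 m, and its belt cover hangs 0.58 m over the bench out to 240 mm to its left. Draw the arm in before swinging past. A lamp shade hangs 0.19 to 0.28 m over the nipple and the plug.

How it is judged:
By the outcome, as a careful person would: the job done as asked, in the order asked, and still so for the second after the job is handed in, while the arm keeps its last pose, push and grip.
It also fails if it takes over 56 s, if anything falls off the work surface, if the arm or the gripper's body presses on something with over 40 N, if the wrist force passes 120 N, or if a joint passes its speed limit or range.

## Working session

There is one attempt and no reset: what is moved stays moved. The work goes in short steps, Python scripts to look and compute and a tool call to move; the robot and the scene stay as the last step left them, time stands still between calls to the robot, and variables do not carry over. Pictures are saved under pics/ and viewed, at most 10 in all, crops included, and the job is handed in when it is done.

Besides the shell and the picture viewer there is one more tool, called after "Call:" as name(argument=value, ...), one argument or row to a line, values as JSON. apply_moves: Moves the arm, as the interface text tells. Its arguments: {"type":"object","properties":{"plan":{"type":"array"},"squeeze":{"type":"number"}},"required":["plan"]}

```bash
mkdir -p pics
python3 - <<'E'
from plant import *
import cv2,numpy as np
for c in("scene","top"):
    im,d=get_image(c); cv2.imwrite(f"pics/{c}0.png",im[:,:,::-1])
    for t in("tray","tray_handle","empty_cup","full_cup","brass_ball_center","steel_ball_center","stand_seat","clipboard_middle","nipple","plug","drill_spindle"):
        r=pinpoint(c,t)
        print(c,t,[(np.round(x["position"]).tolist(),round(x["score"],2)) for x in r[:2]])
    p=camera_params(c);print(np.linalg.inv(p["world_to_cam"])[:3,3].round())
s=read_state();print({k:np.round(v,3).tolist() for k,v in s.items()})
E
```

```text
scene tray []
scene tray_handle [([513.0, -160.0, 57.0], 0.94)]
scene empty_cup [([459.0, -172.0, 36.0], 0.67)]
scene full_cup [([564.0, -154.0, 36.0], 0.73)]
scene brass_ball_center [([615.0, 33.0, 47.0], 0.71)]
scene steel_ball_center [([563.0, -150.0, 31.0], 0.63), ([620.0, 31.0, 46.0], 0.47)]
scene stand_seat [([617.0, 30.0, 45.0], 0.62), ([458.0, -171.0, 34.0], 0.33)]
scene clipboard_middle [([492.0, 45.0, 9.0], 0.76), ([512.0, -163.0, 58.0], 0.35)]
scene nipple [([687.0, -166.0, 1.0], 0.61)]
scene plug [([680.0, -111.0, 4.0], 0.49)]
scene drill_spindle []
[-66. 408. 719.]
top tray [([510.0, -154.0, 0.0], 0.95)]
top tray_handle [([506.0, -165.0, 58.0], 0.83)]
top empty_cup [([458.0, -170.0, 38.0], 0.9)]
top full_cup [([568.0, -151.0, 36.0], 0.85), ([493.0, 47.0, 10.0], 0.25)]
top brass_ball_center [([617.0, 34.0, 47.0], 0.73)]
top steel_ball_center [([564.0, -150.0, 39.0], 0.6)]
top stand_seat [([619.0, 32.0, 47.0], 0.78)]
top clipboard_middle [([495.0, 48.0, 9.0], 0.55)]
top nipple [([688.0, -162.0, 4.0], 0.57)]
top plug [([681.0, -112.0, 0.0], 0.66)]
top drill_spindle [([508.0, -167.0, 61.0], 0.27)]
[ 398. -164. 1033.]
{'time_s': 1.2, 'q': [-1.102, 0.26, -0.138, 1.173, -0.0, 1.571], 'joint_velocities': [-0.001, 0.001, -0.0, 0.001, 0.0, 0.0], 'tau': [-0.0, -40.562, 25.424, 0.001, 0.0, 0.0], 'position': [237.219, -468.346, 231.3], 'tcp_rot': [-3.142, 0.0, 0.469], 'contact_force': [0.42, 0.732, -0.389], 'ft_torque': [0.007, -0.03, 0.036], 'finger_force': 0.0, 'finger_gap': 85.347}
```

View pics/scene0.png

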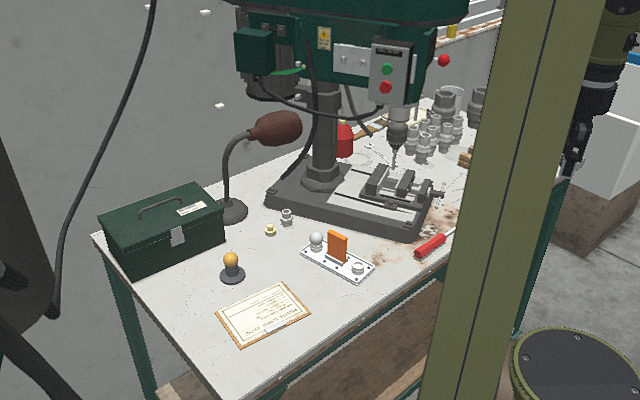

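View pics/top0.png

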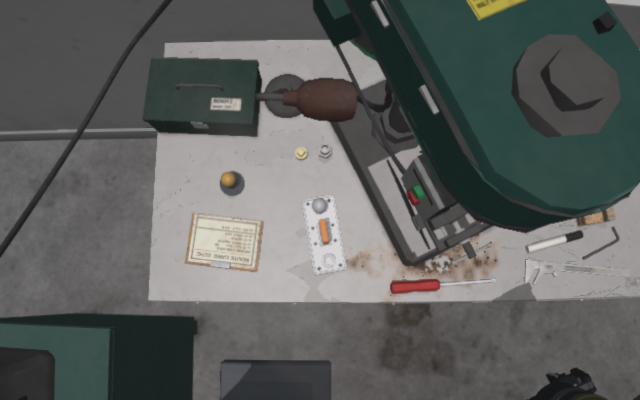

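The scene view shows the brass ball on its stand at (232,262), the tray with its handle at (337,247), and the clipboard at (263,313). The drill is behind and to the right. The top view agrees: ball (229,180), handle (324,232), clipboard (225,240).

```bash
cat > h.py <<'E'
from plant import *
import cv2,numpy as np
from scipy.spatial.transform import Rotation as Ro
def cloud(c,step=1):
    im,d=get_image(c);p=camera_params(c)
    v,u=np.mgrid[0:400:step,0:640:step];d=d[::step,::step]
    n=cv2.undistortPoints(np.stack([u,v],-1).reshape(-1,1,2).astype(float),p["K"],np.array(p["D"],float)).reshape(*u.shape,2)
    P=np.dstack([n*d[...,None],d]);T=np.linalg.inv(p["world_to_cam"])
    W=P@T[:3,:3].T+T[:3,3];W[d<=0]=np.nan
    return im,W
def move(target,yaw):
    "remaining shift in tool axes (cm) and turn (deg) to point down at target with yaw"
    s=read_state();R=Ro.from_euler("xyz",s["tcp_rot"]);G=Ro.from_euler("xyz",[np.pi,0,yaw])
    print("t",round(s["time_s"],2),"pos",np.round(s["position"],1),"rpy",np.round(s["tcp_rot"],3),"gap",round(s["finger_gap"],1),"shift",(R.inv().apply(np.array(target)-s["position"])/10).round(2),"turn",np.degrees((R.inv()*G).as_rotvec()).round(2))
E
python3 - <<'E'
from h import *
for c in("scene","top"):
    im,W=cloud(c)
    for t in("brass_ball_center","steel_ball_center","tray","tray_handle"):
        r=outline_of(c,t)
        if not r: print(c,t,"none");continue
        P=W[r[0]["mask"]];P=P[~np.isnan(P[:,0])]
        if "ball" in t:
            z0=45 if t[0]=="b" else 36
            P=P[(P[:,2]>z0-8)&(P[:,2]<z0+18)]
            from scipy.optimize import least_squares
            f=least_squares(lambda x:np.linalg.norm(P-x,axis=1)-15,P.mean(0)-[0,0,10],loss="soft_l1")
            print(c,t,f.x.round(1),len(P))
        else:
            rows=[("lip",(-5,20)),("handletop",(68,85)),("handle",(40,80))]
            for n,(a,b) in rows:
                Q=P[(P[:,2]>a)&(P[:,2]<b)]
                if len(Q)>10: print(c,t,n,cv2.minAreaRect(Q[:,:2].astype(np.float32)),len(Q),np.median(Q,0).round(1))
    m=(W[...,0]>200)&(W[...,0]<900)&(W[...,1]<200)&(W[...,1]>-700)
    for lo,hi in((40,120),(120,200),(200,300),(300,420),(420,560),(560,700),(700,900)):
        k=m&(W[...,2]>lo)&(W[...,2]<hi);Q=W[k]
        rr=np.hypot(Q[:,0],Q[:,1]);a=np.degrees(np.arctan2(Q[:,1],Q[:,0]))
        print(c,lo,[(int(x),int(rr[(a>=x)&(a<x+10)].min())) for x in range(-80,20,10) if ((a>=x)&(a<x+10)).sum()>5])
E
```

```text
scene brass_ball_center [619.6  31.2  45.2] 177
scene steel_ball_center [ 567.7 -150.3   36.2] 151
scene tray lip ((510.5606689453125, -159.5704345703125), (155.1067657470703, 79.44539642333984), 4.444634437561035) 1318 [ 495.2 -148.8    7.5]
scene tray handletop ((510.5769958496094, -158.74697875976562), (40.93916320800781, 13.736480712890625), 10.545304298400879) 115 [ 509.  -156.8   74. ]
scene tray handle ((512.248291015625, -158.162841796875), (44.912227630615234, 13.95973014831543), 11.583362579345703) 325 [ 508.4 -155.4   61.4]
scene tray_handle lip ((512.4780883789062, -164.06082153320312), (154.67938232421875, 82.16027069091797), 8.069659233093262) 1384 [ 495.3 -148.5    7.4]
scene tray_handle handletop ((512.4225463867188, -158.03953552246094), (44.826839447021484, 13.021007537841797), 10.545303344726562) 115 [ 510.9 -156.5   74. ]
scene tray_handle handle ((512.2899780273438, -157.89666748046875), (45.1008415222168, 13.454973220825195), 11.583362579345703) 325 [ 509.  -155.4   61.4]
scene 40 [(-50, 601), (-40, 558), (-30, 607), (-20, 514), (-10, 715), (0, 602), (10, 734)]

[... 1006 characters left out ...]
((510.5081787109375, -158.83950805664062), (43.4731330871582, 11.839581489562988), 9.478979110717773) 142 [ 509.4 -158.7   74.4]
top tray_handle handle ((530.6749877929688, -152.64126586914062), (86.01644897460938, 15.313732147216797), 16.12044906616211) 156 [ 509.4 -158.7   74.2]
top 40 [(-50, 603), (-40, 562), (-30, 607), (-20, 513), (-10, 716), (0, 602), (10, 733)]
top 120 [(-30, 754), (-20, 759), (-10, 727), (0, 791)]
top 200 [(-70, 566), (-30, 638), (-20, 690), (-10, 701)]
top 300 [(-70, 506), (-60, 503), (-40, 578), (-30, 584), (-20, 744)]
top 420 [(-70, 544), (-60, 516), (-50, 603), (-40, 578), (-30, 585), (-20, 688)]
top 560 [(-50, 603), (-40, 580), (-30, 593), (-20, 686)]
top 700 []
```

```bash
cat >> h.py <<'E'
def rows(wps,jaw,start=None):
    "wps: (pos,yaw,n) world; prints rows, from the measured state"
    s=read_state();p=np.array(s["position"]);y=s["tcp_rot"][2]
    if start: p,y=np.array(start[0]),start[1]
    for q,Y,n in wps:
        p0,y0=p.copy(),y
        for k in range(1,n+1):
            t=p0+(np.array(q)-p0)*k/n;Yk=y0+(Y-y0)*k/n
            d=Ro.from_euler("xyz",[np.pi,0,y]).inv().apply(t-p)/10;d=d.round(2)
            w=round(-np.degrees(Yk-y),1)
            p=p+Ro.from_euler("xyz",[np.pi,0,y]).apply(d*10);y-=np.radians(w)
            print([d.tolist(),[0,0,float(w)],jaw],end=",")
        print(" ->",p.round(1),round(y,3))
E
python3 - <<'E'
from h import *
rows([((330,-200,215),.469,7),((400,-60,200),.35,4),((520,10,170),.178,4),((618,31.5,120),.178,4)],6)
E
```

```text
[[2.91, -2.82, 0.23], [0, 0, -0.0], 6],[[2.92, -2.82, 0.24], [0, 0, -0.0], 6],[[2.91, -2.82, 0.23], [0, 0, -0.0], 6],[[2.92, -2.82, 0.23], [0, 0, -0.0], 6],[[2.91, -2.82, 0.24], [0, 0, -0.0], 6],[[2.92, -2.83, 0.23], [0, 0, -0.0], 6],[[2.91, -2.82, 0.23], [0, 0, -0.0], 6], -> [ 329.9 -200.   215. ] 0.469
[[3.14, -2.33, 0.38], [0, 0, 1.7], 6],[[3.08, -2.42, 0.37], [0, 0, 1.7], 6],[[3.0, -2.52, 0.38], [0, 0, 1.7], 6],[[2.92, -2.6, 0.37], [0, 0, 1.7], 6], -> [400. -60. 200.] 0.35
[[3.42, -0.61, 0.75], [0, 0, 2.5], 6],[[3.39, -0.77, 0.75], [0, 0, 2.4], 6],[[3.35, -0.9, 0.75], [0, 0, 2.5], 6],[[3.31, -1.05, 0.75], [0, 0, 2.5], 6], -> [520.  10. 170.] 0.177
[[2.51, -0.1, 1.25], [0, 0, -0.0], 6],[[2.5, -0.09, 1.25], [0, 0, -0.0], 6],[[2.51, -0.1, 1.25], [0, 0, -0.0], 6],[[2.51, -0.1, 1.25], [0, 0, -0.0], 6], -> [618.   31.5 120. ] 0.177
```

Call:
apply_moves(
  plan=[
    [[1.5, -1.4, 0], [0, 0, 0], 6],
    [[2.9, -2.8, 0.2], [0, 0, 0], 6],
    [[2.9, -2.8, 0.2], [0, 0, 0], 6],
    [[2.9, -2.8, 0.2], [0, 0, 0], 6],
    [[2.9, -2.8, 0.2], [0, 0, 0], 6],
    [[2.9, -2.8, 0.2], [0, 0, 0], 6],
    [[2.9, -2.8, 0.2], [0, 0, 0], 6],
    [[1.4, -1.4, 0.2], [0, 0, 0], 6],
  ],
)

```text
time_s: 2.7
position: [329.5, -199.0, 217.3]
tcp_rot: [-3.141, -0.0, 0.471]
contact_force: [-0.6, -0.7, -0.6]
finger_gap: 60.5
finger_force: 0.0
```

Call:
apply_moves(
  plan=[
    [[3.1, -2.3, 0.4], [0, 0, 1.7], 6],
    [[3.1, -2.4, 0.4], [0, 0, 1.7], 6],
    [[3.0, -2.5, 0.4], [0, 0, 1.7], 6],
    [[2.9, -2.6, 0.4], [0, 0, 1.7], 6],
    [[3.4, -0.6, 0.8], [0, 0, 2.5], 6],
    [[3.4, -0.8, 0.8], [0, 0, 2.5], 6],
    [[3.3, -0.9, 0.8], [0, 0, 2.5], 6],
    [[3.3, -1.0, 0.8], [0, 0, 2.5], 6],
  ],
)

```text
time_s: 3.7
position: [519.2, 8.4, 169.2]
tcp_rot: [-3.141, 0.0, 0.175]
contact_force: [0.6, -0.7, -0.2]
finger_gap: 59.7
finger_force: 0.0
```

Run:
```python
from h import *
move((618,31.5,110),.178)
print(read_state()["contact_force"])
rows([((618,31.5,110),.178,4),((618,31.5,28),.178,6)],6)
```

```text
t 3.7 pos [519.2   8.4 169.2] rpy [-3.141  0.     0.175] gap 59.7 shift [10.14 -0.55  5.91] turn [-0.02  0.02 -0.17]
[ 0.56298845 -0.6893946  -0.17537175]
[[2.53, -0.14, 1.48], [0, 0, -0.0], 6],[[2.54, -0.14, 1.48], [0, 0, -0.1], 6],[[2.53, -0.13, 1.48], [0, 0, -0.0], 6],[[2.54, -0.14, 1.48], [0, 0, -0.1], 6], -> [618.   31.5 110. ] 0.179
[[-0.0, 0.0, 1.37], [0, 0, 0.0], 6],[[-0.0, 0.0, 1.36], [0, 0, 0.0], 6],[[-0.0, 0.0, 1.37], [0, 0, 0.0], 6],[[-0.0, 0.0, 1.36], [0, 0, 0.0], 6],[[-0.0, 0.0, 1.37], [0, 0, 0.0], 6],[[-0.0, 0.0, 1.37], [0, 0, 0.0], 6], -> [618.   31.5  28. ] 0.179
```

Call:
apply_moves(
  plan=[
    [[2.5, -0.1, 1.9], [0, 0, 0], 6],
    [[2.6, -0.1, 2.0], [0, 0, 0], 6],
    [[2.5, -0.2, 2.0], [0, 0, 0], 6],
    [[2.5, -0.1, 2.0], [0, 0, 0], 6],
    [[0, 0, 0], [0, 0, 0], 6],
    [[0, 0, 0], [0, 0, 0], 6],
  ],
)

```text
time_s: 4.45
position: [616.5, 29.8, 90.6]
tcp_rot: [-3.141, 0.001, 0.176]
contact_force: [0.0, 0.1, 0.1]
finger_gap: 59.5
finger_force: 0.0
```

Run:
```python
from h import *
move((618,31.5,28),.178)
im,W=cloud("scene");cv2.imwrite("pics/s1.png",cv2.resize(im[150:310,140:340],None,fx=3,fy=3)[:,:,::-1])
```

```text
t 4.45 pos [616.5  29.8  90.6] rpy [-3.141e+00  1.000e-03  1.760e-01] gap 59.5 shift [ 0.19 -0.14  6.26] turn [-0.01  0.07 -0.11]
```

View pics/s1.png

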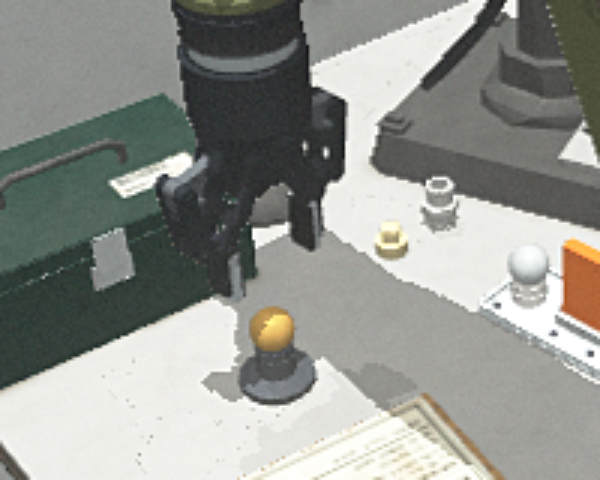

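The crop shows the open fingers, with tips at about (235,295) and (310,245), centred over the ball at (272,328). They are clear of the toolbox.

Call:
apply_moves(
  plan=[
    [[0.2, -0.1, 1.2], [0, 0, 0], 6],
    [[0, 0, 1.3], [0, 0, 0], 6],
    [[0, 0, 1.3], [0, 0, 0], 6],
    [[0, 0, 1.3], [0, 0, 0], 6],
    [[0, 0, 1.1], [0, 0, 0], 6],
    [[0, 0, 0], [0, 0, 0], 6],
    [[0, 0, 0], [0, 0, 0], 5],
    [[0, 0, 0], [0, 0, 0], 4],
  ],
  squeeze=25,
)

```text
time_s: 5.5
position: [620.1, 30.7, 28.9]
tcp_rot: [3.141, -0.001, 0.176]
contact_force: [-0.5, 0.3, -1.5]
finger_gap: 40.1
finger_force: 0.0
```

Call:
apply_moves(
  plan=[
    [[0, 0, 0], [0, 0, 0], 3.5],
    [[0, 0, 0], [0, 0, 0], 3.2],
    [[0, 0, 0], [0, 0, 0], 2.8],
    [[0, 0, 0], [0, 0, 0], 2.4],
    [[0, 0, 0], [0, 0, 0], 2.0],
    [[0, 0, 0], [0, 0, 0], 2.0],
  ],
)

```text
time_s: 6.25
position: [619.8, 31.6, 28.9]
tcp_rot: [-3.14, -0.001, 0.176]
contact_force: [-2.2, 4.7, 5.7]
finger_gap: 28.0
finger_force: 24.4
```

Run:
```python
from h import *
move((618,31.5,120),.178);s=read_state();print(s["finger_force"],s["contact_force"])
```

```text
t 6.25 pos [619.8  31.6  28.9] rpy [-3.14e+00 -1.00e-03  1.76e-01] gap 28.0 shift [-0.17 -0.04 -9.11] turn [-0.09 -0.06 -0.11]
24.409972429275513 [-2.19457373  4.69978139  5.68134865]
```

Run:
```python
from h import *
im,W=cloud("scene");cv2.imwrite("pics/s2.png",cv2.resize(im[200:290,180:280],None,fx=6,fy=6,interpolation=cv2.INTER_CUBIC)[:,:,::-1])
```

```text
(no output)
```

View pics/s2.png

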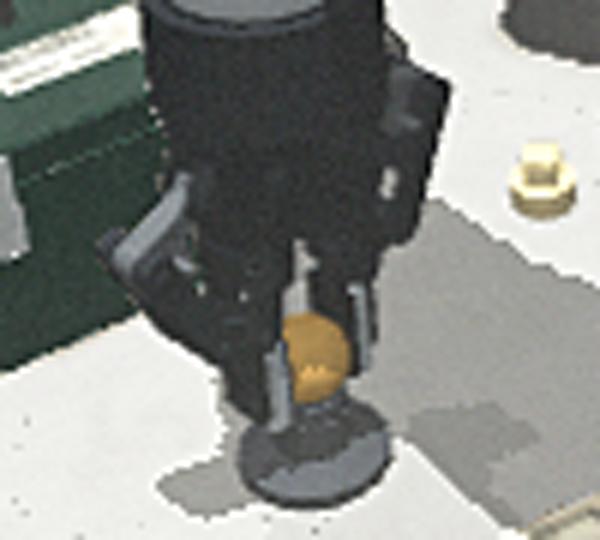

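The pads flank the ball at (315,355) over its middle, so the 28 mm gap is probably pad compliance. I'll lift gently and check.

Call:
apply_moves(
  plan=[
    [[0, 0, -0.3], [0, 0, 0], 2.0],
    [[0, 0, -0.6], [0, 0, 0], 2.0],
    [[0, 0, -1.0], [0, 0, 0], 2.0],
    [[0, 0, -1.5], [0, 0, 0], 2.0],
    [[0, 0, -2.0], [0, 0, 0], 2.0],
    [[0, 0, -2.0], [0, 0, 0], 2.0],
    [[0, 0, -1.5], [0, 0, 0], 2.0],
    [[0, 0, -1.0], [0, 0, 0], 2.0],
    [[0, 0, 0], [0, 0, 0], 2.0],
  ],
)

```text
time_s: 7.42
position: [620.1, 30.7, 128.2]
tcp_rot: [3.141, -0.002, 0.176]
contact_force: [-0.3, 0.2, -0.3]
finger_gap: 28.1
finger_force: 24.7
```

```bash
cat >> h.py <<'E'
def ball(c,t,lo,hi):
    from scipy.optimize import least_squares
    im,W=cloud(c);r=outline_of(c,t)
    for x in r[:1]:
        P=W[x["mask"]];P=P[~np.isnan(P[:,0])];P=P[(P[:,2]>lo)&(P[:,2]<hi)]
        f=least_squares(lambda x:np.linalg.norm(P-x,axis=1)-15,P.mean(0)-[-5,-7,8],loss="soft_l1")
        print(c,t,round(x["score"],2),f.x.round(1),len(P),round(f.cost/len(P),2))
    return im
E
python3 - <<'E'
from h import *
im=ball("scene","brass_ball_center",0,200);cv2.imwrite("pics/s3.png",cv2.resize(im[150:270,180:280],None,fx=5,fy=5,interpolation=cv2.INTER_CUBIC)[:,:,::-1])
print([(np.round(x["position"]),x["score"]) for x in pinpoint("scene","brass_ball_center")[:2]])
E
```

```text
scene brass_ball_center 0.7 [620.   30.5 144.2] 110 0.5
[(array([620.,  28., 143.]), 0.45)]
```

View pics/s3.png

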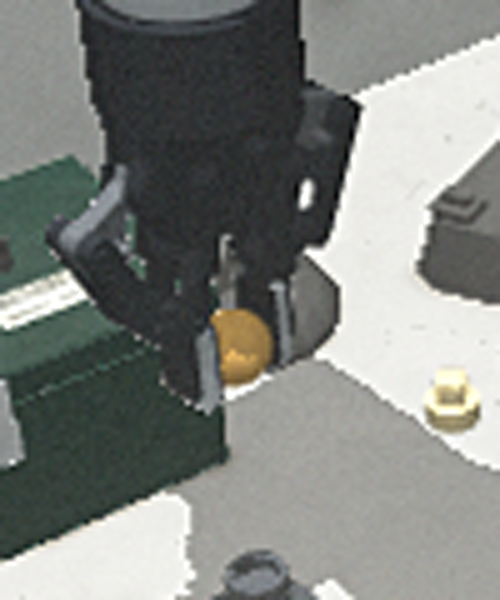

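The ball is held, at (235,345) in the crop, and the stand below is empty. Next I carry it over the empty cup.

Run:
```python
from h import *
rows([((458.8,-168.7,100),.178,8)],2)
```

```text
[[-2.41, 2.1, 0.33], [0, 0, -0.0], 2],[[-2.4, 2.11, 0.33], [0, 0, -0.0], 2],[[-2.41, 2.1, 0.33], [0, 0, -0.1], 2],[[-2.41, 2.1, 0.33], [0, 0, 0.0], 2],[[-2.41, 2.1, 0.34], [0, 0, 0.0], 2],[[-2.41, 2.1, 0.33], [0, 0, -0.0], 2],[[-2.41, 2.1, 0.33], [0, 0, -0.0], 2],[[-2.41, 2.1, 0.33], [0, 0, -0.0], 2], -> [ 458.8 -168.7  100. ] 0.177
```

Call:
apply_moves(
  plan=[
    [[-1.2, 1.0, 0], [0, 0, 0], 2],
    [[-2.4, 2.1, 0], [0, 0, 0], 2],
    [[-2.6, 2.3, 0], [0, 0, 0], 2],
    [[-2.6, 2.3, 0], [0, 0, 0], 2],
    [[-2.6, 2.3, 0.5], [0, 0, 0], 2],
    [[-2.6, 2.3, 0.6], [0, 0, 0], 2],
    [[-2.4, 2.1, 0.6], [0, 0, 0], 2],
    [[-1.8, 1.5, 0.6], [0, 0, 0], 2],
    [[-1.0, 0.9, 0.5], [0, 0, 0], 2],
    [[0, 0, 0], [0, 0, 0], 2],
  ],
)

```text
time_s: 8.82
position: [458.6, -168.6, 98.8]
tcp_rot: [-3.141, 0.001, 0.174]
contact_force: [0.5, -0.6, -0.9]
finger_gap: 28.2
finger_force: 24.8
```

Call:
apply_moves(
  plan=[
    [[0, 0, 0], [0, 0, 0], 2],
    [[0, 0, 0], [0, 0, 0], 2],
  ],
)

```text
time_s: 9.07
position: [460.7, -167.8, 99.5]
tcp_rot: [3.141, -0.001, 0.177]
contact_force: [-0.3, 0.5, -1.0]
finger_gap: 28.1
finger_force: 24.8
```

Run:
```python
from h import *
move((458.8,-168.7,20),.178)
im=ball("scene","brass_ball_center",60,200)
ball("scene","steel_ball_center",20,60)
for n in("empty_cup","brass_ball_center"):
  for c in("scene","top"): print(c,n,[(np.round(x["position"]),round(x["score"],2)) for x in pinpoint(c,n)[:2]])
cv2.imwrite("pics/s4.png",cv2.resize(im[180:300,280:400],None,fx=5,fy=5,interpolation=cv2.INTER_CUBIC)[:,:,::-1])
```

```text
t 9.07 pos [ 460.7 -167.8   99.5] rpy [ 3.141e+00 -1.000e-03  1.770e-01] gap 28.1 shift [-0.2   0.05  7.95] turn [ 0.01 -0.05 -0.07]
scene brass_ball_center 0.52 [ 460.9 -167.6  116.4] 83 0.52
scene steel_ball_center 0.51 [ 567.2 -149.9   36.4] 158 0.45
scene empty_cup [(array([ 458., -171.,   34.]), 0.94)]
top empty_cup [(array([ 455., -168.,   30.]), 0.61)]
scene brass_ball_center [(array([ 460., -167.,  117.]), 0.51)]
top brass_ball_center [(array([ 508., -166.,   60.]), 0.55), (array([620.,  32.,  44.]), 0.49)]
```

View pics/s4.png

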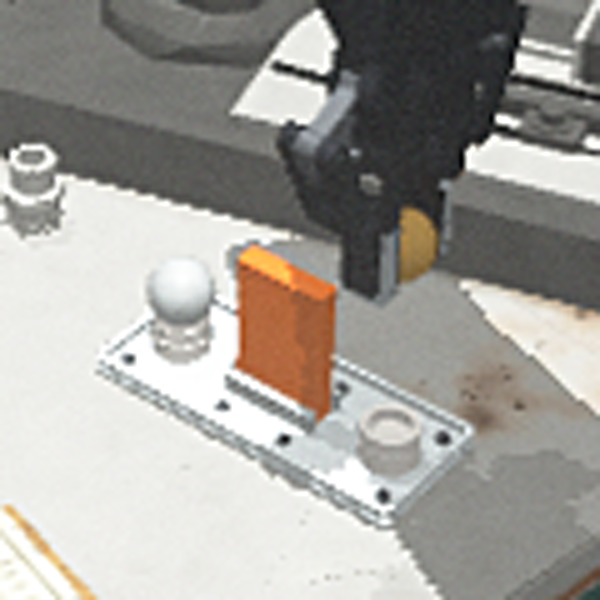

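The ball hangs above and behind the empty cup, whose rim centre is at about (390,428) in the crop, so full pixel (358,265.6). I'll project that onto the rim plane.

Run:
```python
from h import *
def px(c,u,v,z):
    p=camera_params(c);n=cv2.undistortPoints(np.array([[[u,v]]],float),p["K"],np.array(p["D"],float)).ravel()
    T=np.linalg.inv(p["world_to_cam"]);d=T[:3,:3]@[*n,1];return T[:3,3]+d*(z-T[2,3])/d[2]
print(px("scene",280+390/5-.4,180+428/5-.4,24))
im,W=cloud("scene")
P=W.reshape(-1,3);e=np.array([459,-169])
Q=P[(np.hypot(P[:,0]-e[0],P[:,1]-e[1])<22)&(P[:,2]>21)&(P[:,2]<30)]
print(cv2.minEnclosingCircle(Q[:,:2].astype(np.float32)),len(Q))
```

```text
[ 456.8776376  -167.15828286   24.        ]
((458.36004638671875, -166.89141845703125), 14.530816078186035) 63
```

Call:
apply_moves(
  plan=[
    [[-0.2, 0, 0.8], [0, 0, 0], 2],
    [[0, 0, 1.4], [0, 0, 0], 2],
    [[0, 0, 1.4], [0, 0, 0], 2],
    [[0, 0, 1.4], [0, 0, 0], 2],
    [[0, 0, 1.0], [0, 0, 0], 2],
    [[0, 0, 0.6], [0, 0, 0], 2],
    [[0, 0, 0.4], [0, 0, 0], 2],
    [[0, 0, 0.3], [0, 0, 0], 2],
    [[0, 0, 0.2], [0, 0, 0], 2],
    [[0, 0, 0], [0, 0, 0], 2],
  ],
)

```text
time_s: 10.78
position: [457.9, -168.6, 24.4]
tcp_rot: [3.142, -0.0, 0.176]
contact_force: [0.7, 0.1, -1.1]
finger_gap: 28.3
finger_force: 24.8
```

Run:
```python
from h import *
move((458.2,-167.8,20),.178);print(read_state()["contact_force"].round(1) if hasattr(read_state()["contact_force"],"round") else read_state()["contact_force"])
im=ball("scene","brass_ball_center",20,60)
im=ball("scene","brass_ball_center",20,60)
cv2.imwrite("pics/s5.png",cv2.resize(im[200:300,300:400],None,fx=6,fy=6,interpolation=cv2.INTER_CUBIC)[:,:,::-1])
```

```text
t 10.78 pos [ 457.9 -168.6   24.4] rpy [ 3.142 -0.     0.176] gap 28.3 shift [ 0.04 -0.07  0.44] turn [ 0.   -0.01 -0.14]
[ 0.7  0.1 -1.1]
scene brass_ball_center 0.52 [ 458.1 -169.2   40.9] 86 0.53
scene brass_ball_center 0.62 [ 457.8 -168.4   41.1] 57 0.58
```

View pics/s5.png

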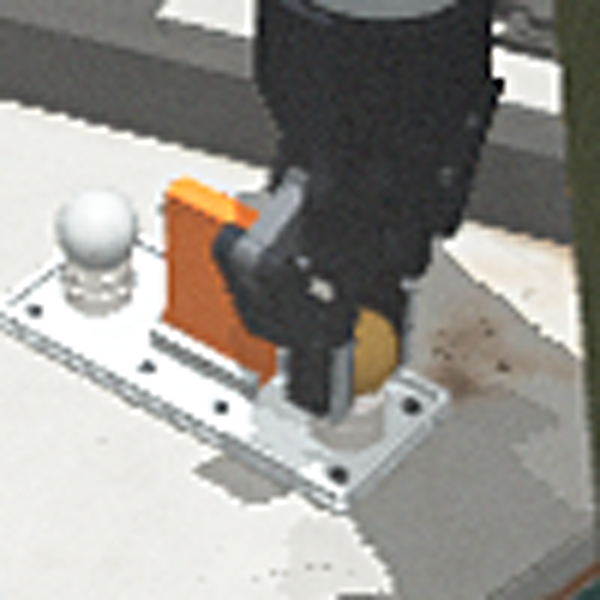

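The ball at (375,350) sits just over the cup post, aligned and about 4 mm high. I lower it, then release.

Call:
apply_moves(
  plan=[
    [[0, 0, 0.2], [0, 0, 0], 2],
    [[0, 0, 0.15], [0, 0, 0], 2],
    [[0, 0, 0.1], [0, 0, 0], 2],
    [[0, 0, 0], [0, 0, 0], 2],
    [[0, 0, 0], [0, 0, 0], 2],
  ],
)

```text
time_s: 11.6
position: [458.3, -168.6, 20.2]
tcp_rot: [3.141, -0.001, 0.176]
contact_force: [-0.1, 1.1, 4.6]
finger_gap: 28.6
finger_force: 25.2
```

Call:
apply_moves(
  plan=[
    [[0, 0, 0], [0, 0, 0], 3.0],
    [[0, 0, 0], [0, 0, 0], 3.3],
    [[0, 0, 0], [0, 0, 0], 3.6],
    [[0, 0, 0], [0, 0, 0], 4.0],
    [[0, 0, 0], [0, 0, 0], 4.4],
    [[0, 0, 0], [0, 0, 0], 4.6],
  ],
)

```text
time_s: 12.35
position: [457.9, -168.6, 19.8]
tcp_rot: [3.142, 0.0, 0.176]
contact_force: [-1.6, -0.3, -0.2]
finger_gap: 46.2
finger_force: 0.0
```

Call:
apply_moves(
  plan=[
    [[0, 0, -0.5], [0, 0, 0], 4.6],
    [[0, 0, -1.2], [0, 0, 0], 4.6],
    [[0, 0, -2], [0, 0, 0], 4.6],
    [[0, 0, -2], [0, 0, 0], 4.6],
    [[0, 0, -2], [0, 0, 0], 4.6],
    [[0, 0, -1], [0, 0, 0], 4.6],
    [[0, 0, 0], [0, 0, 0], 4.6],
  ],
)

```text
time_s: 13.22
position: [458.6, -168.9, 107.8]
tcp_rot: [3.14, -0.002, 0.176]
contact_force: [1.2, 0.2, -0.7]
finger_gap: 46.1
finger_force: 0.0
```

Run:
```python
from h import *
im=ball("scene","brass_ball_center",20,60);ball("scene","steel_ball_center",20,60)
cv2.imwrite("pics/s6.png",cv2.resize(im[200:300,300:400],None,fx=6,fy=6,interpolation=cv2.INTER_CUBIC)[:,:,::-1])
P=cloud("scene")[1].reshape(-1,3)
Q=P[(np.hypot(P[:,0]-512,P[:,1]+159)<35)&(P[:,2]>52)&(P[:,2]<78)]
print(cv2.minAreaRect(Q[:,:2].astype(np.float32)),len(Q))
move((512,-158.5,95),.178)
rows([((511.8,-158.5,95),.178,2),((511.8,-158.5,37),.178,5)],5)
```

```text
scene brass_ball_center 0.47 [ 459.  -168.9   36.5] 176 0.53
scene steel_ball_center 0.55 [ 567.4 -150.4   36.4] 147 0.74
((511.884521484375, -157.42796325683594), (45.173954010009766, 14.420910835266113), 7.735687255859375) 242
t 13.47 pos [ 457.2 -168.3  106. ] rpy [-3.141e+00  2.000e-03  1.760e-01] gap 46.3 shift [ 5.57 -0.01  1.09] turn [-0.05  0.09 -0.14]
[[2.77, -0.01, 0.55], [0, 0, -0.1], 5],[[2.78, -0.0, 0.55], [0, 0, -0.0], 5], -> [ 511.8 -158.5   95. ] 0.177
[[-0.0, -0.0, 1.16], [0, 0, -0.0], 5],[[-0.0, -0.0, 1.16], [0, 0, -0.0], 5],[[-0.0, -0.0, 1.16], [0, 0, -0.0], 5],[[-0.0, -0.0, 1.16], [0, 0, -0.0], 5],[[-0.0, -0.0, 1.16], [0, 0, -0.0], 5], -> [ 511.8 -158.5   37. ] 0.177
```

View pics/s6.png

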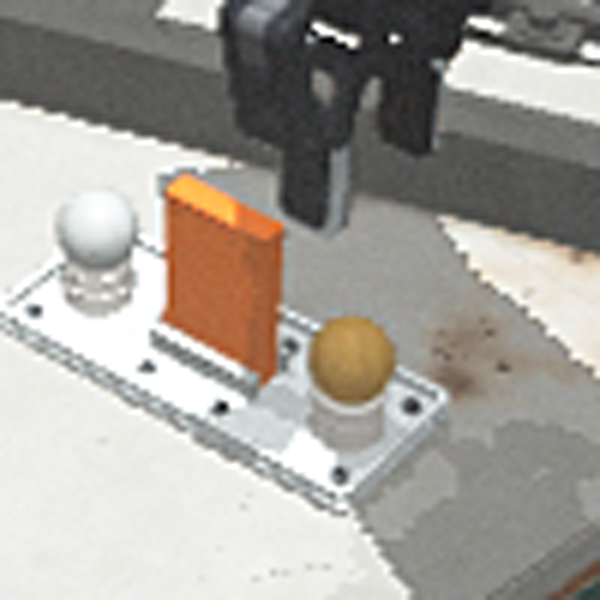

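Both balls are seated, steel at (97,230) and brass at (352,360). Next is the handle grasp.

Call:
apply_moves(
  plan=[
    [[1.2, 0, 0], [0, 0, 0], 5],
    [[1.8, 0, 0.2], [0, 0, 0], 5],
    [[1.5, 0, 0.4], [0, 0, 0], 5],
    [[1.0, 0, 0.4], [0, 0, 0], 5],
    [[0, 0, 0], [0, 0, 0], 5],
    [[0, 0, 0], [0, 0, 0], 5],
  ],
)

```text
time_s: 14.22
position: [511.5, -158.8, 96.5]
tcp_rot: [-3.141, 0.001, 0.176]
contact_force: [0.3, 0.8, 0.0]
finger_gap: 50.0
finger_force: 0.0
```

Run:
```python
from h import *
move((512.3,-158.8,38),.173)
```

```text
t 14.22 pos [ 511.5 -158.8   96.5] rpy [-3.141e+00  1.000e-03  1.760e-01] gap 50.0 shift [0.09 0.01 5.85] turn [-0.02  0.06  0.15]
```

Call:
apply_moves(
  plan=[
    [[0.1, 0, 0.8], [0, 0, 0.2], 5],
    [[0, 0, 1.2], [0, 0, 0], 5],
    [[0, 0, 1.3], [0, 0, 0], 5],
    [[0, 0, 1.2], [0, 0, 0], 4.5],
    [[0, 0, 0.8], [0, 0, 0], 4],
    [[0, 0, 0.5], [0, 0, 0], 3.5],
    [[0, 0, 0], [0, 0, 0], 3],
    [[0, 0, 0], [0, 0, 0], 2.5],
    [[0, 0, 0], [0, 0, 0], 2.2],
  ],
  squeeze=20,
)

```text
time_s: 15.35
position: [513.4, -158.9, 39.2]
tcp_rot: [3.141, -0.001, 0.172]
contact_force: [0.0, 0.3, -0.6]
finger_gap: 21.9
finger_force: 0.0
```

Call:
apply_moves(
  plan=[
    [[0, 0, 0], [0, 0, 0], 1.9],
    [[0, 0, 0], [0, 0, 0], 1.7],
    [[0, 0, 0], [0, 0, 0], 1.5],
    [[0, 0, 0], [0, 0, 0], 1.4],
    [[0, 0, 0], [0, 0, 0], 1.3],
    [[0, 0, 0], [0, 0, 0], 1.2],
    [[0, 0, 0], [0, 0, 0], 1.1],
    [[0, 0, 0], [0, 0, 0], 0.8],
    [[0, 0, 0], [0, 0, 0], 0.6],
    [[0, 0, 0], [0, 0, 0], 0.4],
  ],
)

```text
time_s: 16.6
position: [513.1, -159.0, 38.8]
tcp_rot: [3.141, -0.0, 0.172]
contact_force: [-0.3, -2.2, -0.2]
finger_gap: 11.7
finger_force: 20.4
```

Call:
apply_moves(
  plan=[
    [[0, 0, 0], [0, 0, 0], 0.4],
    [[0, 0, 0], [0, 0, 0], 0.4],
    [[0, 0, 0], [0, 0, 0], 0.4],
    [[0, 0, 0], [0, 0, 0], 0.4],
  ],
  squeeze=70,
)

```text
time_s: 17.1
position: [513.2, -159.0, 38.9]
tcp_rot: [3.141, -0.0, 0.172]
contact_force: [-0.4, -1.7, 2.1]
finger_gap: 11.0
finger_force: 68.9
```

Run:
```python
from h import *
move((512.3,-158.8,38),.173)
ball("scene","brass_ball_center",20,60);ball("scene","steel_ball_center",20,60)
```

```text
t 17.1 pos [ 513.2 -159.    38.9] rpy [ 3.141 -0.     0.172] gap 11.0 shift [-0.08 -0.03  0.09] turn [ 0.02 -0.02 -0.06]
scene brass_ball_center 0.65 [ 459.3 -169.1   36.6] 170 0.49
scene steel_ball_center 0.52 [ 567.9 -150.3   36.4] 144 0.51
```

Call:
apply_moves(
  plan=[
    [[0, 0, -0.1], [0, 0, 0], 0.4],
    [[0, 0, -0.2], [0, 0, 0], 0.4],
    [[0, 0, -0.4], [0, 0, 0], 0.4],
    [[0, 0, -0.6], [0, 0, 0], 0.4],
    [[0, 0, -0.6], [0, 0, 0], 0.4],
    [[0, 0, -0.5], [0, 0, 0], 0.4],
    [[0, 0, -0.3], [0, 0, 0], 0.4],
    [[0, 0, -0.2], [0, 0, 0], 0.4],
    [[0, 0, -0.1], [0, 0, 0], 0.4],
    [[0, 0, 0], [0, 0, 0], 0.4],
  ],
)

```text
time_s: 18.55
position: [513.0, -158.8, 68.7]
tcp_rot: [-3.142, 0.0, 0.172]
contact_force: [-0.2, 0.4, -5.4]
finger_gap: 11.3
finger_force: 68.1
```

Run:
```python
from h import *
move((493,46,189),.173)
im=ball("scene","brass_ball_center",20,120);ball("scene","steel_ball_center",20,120)
cv2.imwrite("pics/s7.png",cv2.resize(im[190:300,290:400],None,fx=5,fy=5,interpolation=cv2.INTER_CUBIC)[:,:,::-1])
```

```text
t 18.55 pos [ 513.  -158.8   68.7] rpy [-3.142  0.     0.172] gap 11.3 shift [  1.54 -20.52 -12.02] turn [-0.01  0.01 -0.05]
scene brass_ball_center 0.59 [ 458.7 -168.8   66.3] 165 0.56
scene steel_ball_center 0.65 [ 501.  -150.1   45.8] 1647 28.78
```

View pics/s7.png

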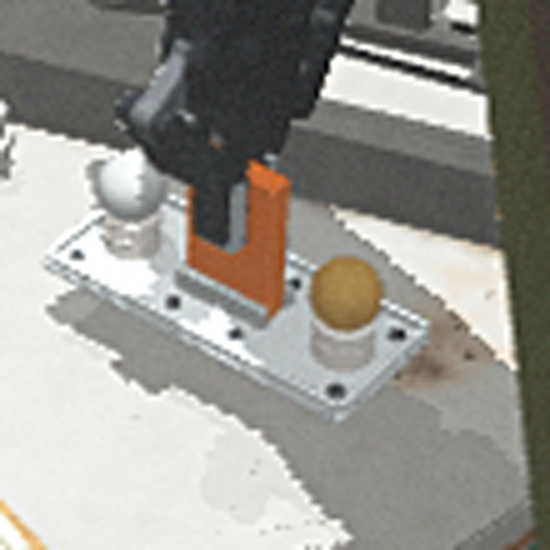

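The tray is level, with the balls in place at (130,185) and (347,293). I continue lifting, then traverse.

Call:
apply_moves(
  plan=[
    [[0, 0, -0.3], [0, 0, 0], 0.4],
    [[0, 0, -0.7], [0, 0, 0], 0.4],
    [[0, 0, -1.2], [0, 0, 0], 0.4],
    [[0, 0, -1.6], [0, 0, 0], 0.4],
    [[0, 0, -2.0], [0, 0, 0], 0.4],
    [[0, 0, -2.0], [0, 0, 0], 0.4],
    [[0, 0, -1.8], [0, 0, 0], 0.4],
    [[0, 0, -1.3], [0, 0, 0], 0.4],
    [[0, 0, -0.8], [0, 0, 0], 0.4],
    [[0, 0, -0.3], [0, 0, 0], 0.4],
  ],
)

```text
time_s: 20.0
position: [513.1, -158.8, 189.2]
tcp_rot: [3.141, -0.0, 0.172]
contact_force: [-0.3, -0.3, -5.3]
finger_gap: 11.0
finger_force: 68.1
```

Call:
apply_moves(
  plan=[
    [[0, -0.4, 0], [0, 0, 0], 0.4],
    [[0.1, -0.9, 0], [0, 0, 0], 0.4],
    [[0.1, -1.4, 0], [0, 0, 0], 0.4],
    [[0.1, -1.8, 0], [0, 0, 0], 0.4],
    [[0.2, -2.0, 0], [0, 0, 0], 0.4],
    [[0.2, -2.0, 0], [0, 0, 0], 0.4],
    [[0.2, -2.0, 0], [0, 0, 0], 0.4],
    [[0.2, -2.0, 0], [0, 0, 0], 0.4],
    [[0.1, -2.0, 0], [0, 0, 0], 0.4],
    [[0.1, -1.8, 0], [0, 0, 0], 0.4],
  ],
)

```text
time_s: 21.25
position: [497.5, 5.7, 188.9]
tcp_rot: [-3.141, -0.0, 0.173]
contact_force: [0.4, -0.4, -4.3]
finger_gap: 11.4
finger_force: 68.2
```

Call:
apply_moves(
  plan=[
    [[0.1, -1.5, 0], [0, 0, 0], 0.4],
    [[0.1, -1.2, 0], [0, 0, 0], 0.4],
    [[0, -0.8, 0], [0, 0, 0], 0.4],
    [[0, -0.4, 0], [0, 0, 0], 0.4],
    [[0, -0.2, 0], [0, 0, 0], 0.4],
    [[0, 0, 0], [0, 0, 0], 0.4],
    [[0, 0, 0], [0, 0, 0], 0.4],
  ],
)

```text
time_s: 22.12
position: [492.9, 44.4, 188.8]
tcp_rot: [3.141, -0.0, 0.172]
contact_force: [0.2, 0.4, -4.6]
finger_gap: 11.1
finger_force: 68.3
```

Run:
```python
from h import *
move((493,46,189),.173)
im=ball("scene","brass_ball_center",150,220);ball("scene","steel_ball_center",150,220)
cv2.imwrite("pics/s8.png",cv2.resize(im[170:350,170:370],None,fx=3,fy=3,interpolation=cv2.INTER_CUBIC)[:,:,::-1])
im,W=cloud("top")
for c in("scene","top"): print([(np.round(x["position"],1),round(x["score"],2)) for x in pinpoint(c,"clipboard_middle")[:2]])
P=cloud("scene")[1].reshape(-1,3)
Q=P[(np.hypot(P[:,0]-493,P[:,1]-46)<100)&(P[:,2]>6)&(P[:,2]<14)]
print(cv2.minAreaRect(Q[:,:2].astype(np.float32)),len(Q),np.percentile(Q,[1,99],0).round(1).tolist())
```

```text
t 22.12 pos [492.9  44.4 188.8] rpy [ 3.141 -0.     0.172] gap 11.1 shift [ 0.04 -0.15 -0.02] turn [ 0.01 -0.   -0.09]
scene brass_ball_center 0.61 [438.8  34.4 185.9] 262 0.51
scene steel_ball_center 0.63 [547.5  52.9 186.2] 148 0.44
[(array([493. ,  43.4,  11.5]), 0.86), (array([488.7,  45.5, 149.9]), 0.61)]
[(array([495.8,  48. ,  12.3]), 0.67)]
((517.2239990234375, 43.23810577392578), (139.70550537109375, 148.55479431152344), 81.06460571289062) 663 [[443.8, -19.2, 6.0], [547.2, 114.1, 11.7]]
```

View pics/s8.png

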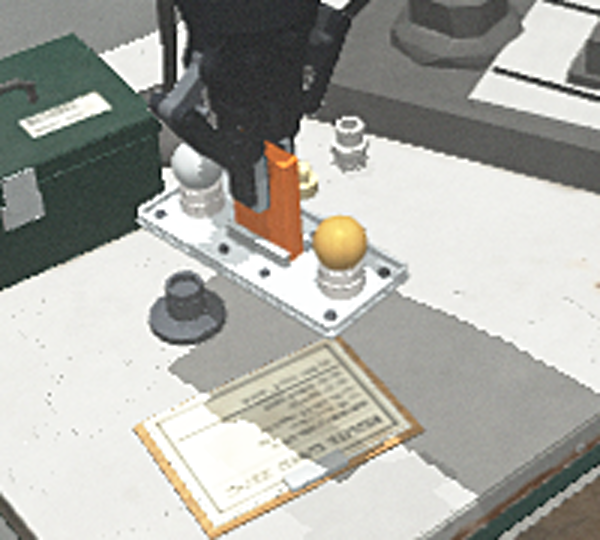

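The picture shows the tray level over the clipboard, with the balls at (198,168) and (341,242), and the nipple and plug undisturbed. I add a small final nudge and settle.

Call:
apply_moves(
  plan=[
    [[0, -0.1, 0], [0, 0, 0], 0.4],
    [[0, -0.1, 0], [0, 0, 0], 0.4],
    [[0, 0, 0], [0, 0, 0], 0.4],
    [[0, 0, 0], [0, 0, 0], 0.4],
    [[0, 0, 0], [0, 0, 0], 0.4],
    [[0, 0, 0], [0, 0, 0], 0.4],
    [[0, 0, 0], [0, 0, 0], 0.4],
    [[0, 0, 0], [0, 0, 0], 0.4],
  ],
)

```text
time_s: 23.52
position: [492.5, 46.7, 188.8]
tcp_rot: [3.142, 0.0, 0.172]
contact_force: [-0.5, -0.2, -4.0]
finger_gap: 11.4
finger_force: 68.3
```

Run:
```python
from h import *
ball("scene","brass_ball_center",150,220);ball("scene","steel_ball_center",150,220)
print(job_done())
```

```text
scene brass_ball_center 0.52 [438.6  36.4 186. ] 251 0.34
scene steel_ball_center 0.45 [546.7  55.1 186.8] 154 0.45
the job is handed in; nothing more can be done
None
```

The job is handed in at about 23.6 s: the tray is held level and still by its handle about 15 cm above the bench, over the middle of the clipboard to within a few mm, with both balls seated in their cups and the nipple and plug left where they stood.

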